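# Uncover the short bur box

## Robot

A 7-joint arm with a two-finger parallel gripper is mounted at the origin on the work surface. World frame = base frame: x ahead of the robot, y to its left, z up, the work surface at z = 0. Lengths are in m, angles in rad, forces in N, time in s.
With the tool pointing down it reaches from about 0.35 to 0.9 m from the base axis. Payload 8.1 kg.
Tool frame: the origin (TCP) lies midway between the tips of the shut fingers; the grasp point (between the pads) lies 19 mm behind it; z points along the fingers, y is the line along which they close (so a half turn about z gives the same grasp; the last joint's range is limited). The gripper opens to 92 mm and grips with 3 to 60 N. Pads are 19 mm wide; open, the fingers measure 130 mm over their backs; the gripper's body (75 mm by 190 mm) begins 47 mm behind the grasp point.
Start: joints at [1.202, 0.434, 0.025, 1.573, -0.012, 1.134, -0.075], TCP at [0.164, -0.603, 0.227] pointing down, gripper open.
Joint ranges: [-2.62, 2.62], [-0.44, 2.09], [-1.27, 1.32], [0.08, 2.57], [-1.32, 4.46], [0.12, 2], [-2.74, 2.74]. Speed limits (rad/s): [2.22, 2.22, 3.01, 3.01, 3.14, 3.14, 3.14].

## Interface

Orientations are given as a rotation vector (axis times angle).
In Python, from cell import readout, get_image, calibration, ticket gives the robot as it stands. The module is installed in compiled form; this text tells all that it offers.
- The arm moves only by the tool move_arm, never from a script. Its argument "series" is a list of rows, each a list of 6 numbers: the shift along the world's x, y, z as a fraction of full scale, then the turn, a rotation vector about the world's x, y, z as a fraction of full scale. A call has 1 to 5 rows; each row is the pose to reach, as a shift and turn from the pose commanded when the call began; what a row does not reach only later rows make up. Full scale, the value 1, is 0.75 m for a shift and 60 degrees for a turn. A row lasts 1/10 s, in which the tool goes at most 50 mm and 8.59 degrees, less where a joint would pass 70% of its speed; a pose out of reach is approached as far as the arm can. A call with a number of a shift or a turn outside -1 to 1 is refused whole. A call with a gripper value outside its range is refused whole. "claw" is the opening, from -1 (shut) to 1 (fully open), so that 0 is half open, set as the call begins (left out, the last holds). The fingers move at their own pace and stop on an object; "squeeze" is the grip in N (left out, the last holds). Time passes only in rows, so rows that repeat a pose let the fingers close. It gives the time, the measured TCP pose, the force, the opening and the grip force at its end, in the units of the state.
- readout.observe(): the state, without advancing time (a new reading comes with each control period).
- get_image(name): name is "scene" or "top" or "wrist"; returns (picture, depth): 480x640x3 uint8, red, green, blue; 480x640 float32, m along the optical axis (not along the pixel's ray), 0 where there is no reading.
- calibration(name): a dict with "fx", "fy", "cx", "cy" (pixels), "k1" (the pictures are not rectified: a ray, as slopes to the right and down, at radius r is drawn at 1 + k1 r^2 times it, then the intrinsics apply), "view" (4x4, takes a point from world to camera coordinates); the wrist camera has in their place "mount" (4x4, takes a point from camera to tool coordinates, whose origin is the TCP and whose axes are the flange's). Camera axes: x right, y down, z forward; pixel columns grow to the right and rows downward; lengths in m; the calibration is good to about 2 mm. A picture is of the moment at which its call begins: read the wrist's pose just before it. calibration takes no time and is no camera call.
- ticket.sign_off(): hands the job in; it is judged then, once.
The state is a dict: "clock": time; "joints": joint angles; "dq": joint speeds; "joint_efforts": joint torques, N m; "position": TCP position; "ee_rot": TCP orientation; "force": force on the tool from outside, world axes, zero at the start; "ft_torque": the same for the moment, N m; "width": opening from 0.0 (shut) to 1.0 (fully open); "gripper_force": force on a finger pad.
Only numpy, scipy, OpenCV 4.12 (cv2) and the standard library are available. Lean on these libraries where they do the work, as an engineer would, in place of code of your own. Each camera call takes 0.05 s, during which the arm holds its last target. There are 200 camera calls.

## Task

Two grey bur boxes with pale snap-fit covers stand on the desk; open the shorter one. Squeeze the two upright side tabs of its cover together, lift the cover off while the box stays standing where it is on the desk, and set the cover down, without dropping it, right way up, lengthwise and flat in the middle of the shallow white tray.

Things in the scene. Friction and masses are not known exactly. Their poses are not given: they have to be found in the camera images.
- cover_grip (a point): Pale snap-fit cover of the shorter box, 0.1 kg: plate 120 (x) x 84 (y) x 4 mm, two ribbed tabs standing on it at +y and -y, a block between them. This point: midway between the tabs, 22 mm above the plate's top (56 mm above the desk when on the box), 10 mm below the tabs' tops, 38 mm above the cover's lowest face, on which it stands flat when laid down. z up.
- tab_left (a joint): The cover's +y tab, how far it is pushed in: 0 out, 0.007 m at its firm stop; the -y tab is its mirror image. Tabs: 34 mm long (x), 4 thick, 32 high over the plate; outer faces 54 mm apart, 40 fully squeezed. Springs 2 to 7 N. Barbs at their feet hold the cover until both are in by 5 mm; squeezed fully, they are also the handle to carry it by. Released, they spring out.
- box: The shorter of two grey bur boxes: open plastic box 120 (x) x 84 (y) x 30 mm high, 0.4 to 0.9 kg, standing loose on the desk under its cover, whose 12 mm deep underside sits in it with 1.5 mm play. Origin: centre of its underside; x along its length, z up. The other box is longer (190 mm) with the same kind of cover: a bystander.
- tray: Shallow white tray, empty, fixed to the desk: 178 (x) x 148 (y) mm outside, rim 10 mm high, walls and floor 4 mm thick (inside 170 x 140 mm); its origin is the centre of its underside, x along its length, z up.
There are look-alikes about, which are no part of the job. Several things look just like the tray: the one meant starts farthest from the robot's base.

How it is judged:
On the way:
1. the cover has come off upward, its lowest point clear of the box, while the box still stands on the desk (z of cover_grip in the frame of box above 0.08 m and height (world z) of box below 0.006 m and angle between box's own z axis and vertical below 0.1 rad), for 0.1 s.
At the end, for the whole second after the job is handed in: The cover lies at rest, right way up and flat (within 6 degrees) on the tray's floor, its middle within 35 mm of the tray's middle and its length within 20 degrees of the tray's length; the box stands upright on the desk within 50 mm of where it was (horizontal distance between cover_grip and tray below 0.035 m and z of cover_grip in the frame of tray between 0.037 and 0.047 m and angle between each of cover_grip, box's own z axis and vertical below 0.1 rad and angle between the x axis of cover_grip and the x axis of tray, either way round below 0.35 rad and linear speed of cover below 0.02 m/s and height (world z) of box below 0.006 m and distance of box from where it was at the start of the episode below 0.05 m); the robot touches nothing.
It fails at once if the box is lifted more than 15 mm off the desk or tipped by more than 20 degrees (height (world z) of box above 0.015 m or angle between box's own z axis and vertical above 0.35 rad).
It fails at once if the cover is dropped from more than about 25 mm (it falls free of the fingers faster than 0.7 m/s) (linear speed of cover above 0.7 m/s and contact force between cover and the fingers below 0.05 N).
It also fails if it takes over 43 s, if anything falls off the work surface, if the arm or the gripper's body presses on something with over 40 N, if the wrist force passes 120 N, or if a joint passes its speed limit or range.

## Working session

There is one attempt and no reset: what is moved stays moved. The work goes in short steps, Python scripts to look and compute and a tool call to move; the robot and the scene stay as the last step left them, time stands still between calls to the robot, and variables do not carry over. Pictures are saved under pics/ and viewed, at most 10 in all, crops included, and the job is handed in when it is done.

Besides the shell and the picture viewer there is one more tool, called after "Emit:" as name(argument=value, ...) on one line, values as JSON. move_arm: Moves the arm, as the interface text tells. Shift numbers are shares of 0.75 m and turn numbers shares of 60 degrees, none past 1 either way. Its arguments: {"type":"object","properties":{"series":{"type":"array"},"claw":{"type":"number"},"squeeze":{"type":"number"}},"required":["series"]}

```bash
mkdir -p pics
cat > h.py <<'E'
import numpy as np, cv2
from cell import readout, get_image, calibration, ticket
from scipy.spatial.transform import Rotation as R
def cam(name, st=None):
    c=calibration(name)
    if name=="wrist":
        T=np.eye(4);T[:3,:3]=R.from_rotvec(st["ee_rot"]).as_matrix();T[:3,3]=st["position"]
        return c,T@np.array(c["mount"])
    return c,np.linalg.inv(np.array(c["view"]))
def rays(c,uv):
    uv=np.atleast_2d(uv).astype(float)
    d=np.c_[(uv[:,0]-c["cx"])/c["fx"],(uv[:,1]-c["cy"])/c["fy"]]
    u=d.copy()
    for _ in range(20): u=d/(1+c["k1"]*(u**2).sum(1,keepdims=True))
    return np.c_[u,np.ones(len(u))]
def onplane(c,T,uv,z):
    d=rays(c,uv)@T[:3,:3].T;o=T[:3,3]
    return o+d*((z-o[2])/d[:,2:3])
def pts(c,T,uv,depth):
    return (rays(c,uv)*np.asarray(depth)[:,None])@T[:3,:3].T+T[:3,3]
E
python3 - <<'E'
from h import *
st=readout.observe();print(st)
for n in("top","scene"):
    im,d=get_image(n);cv2.imwrite(f"pics/{n}0.png",im[...,::-1]);np.save(n+"0.npy",d)
    c,T=cam(n);print(n,c["fx"],c["k1"],T[:3,3].round(3),T[:3,2].round(2))
E
```

```text
{'clock': 0.0, 'joints': array([ 1.20243145,  0.43522545,  0.02498822,  1.57413116, -0.01161131,
        1.1339977 , -0.07509282]), 'dq': array([-0.0012432 , -0.00088408, -0.00150383,  0.00026779,  0.00227419,
       -0.00013064, -0.00104894]), 'joint_efforts': array([-2.76925181e-03, -6.67842793e+01,  9.83952396e-01, -3.14462113e+01,
       -6.04562648e-02,  4.30471008e-02,  1.76369977e-04]), 'position': array([ 0.16395306, -0.60256162,  0.22593044]), 'ee_rot': array([-3.11235050e+00, -4.15899052e-01,  5.56687701e-04]), 'force': array([-0.11786612, -0.22253389, -0.31162274]), 'ft_torque': array([-0.0199954 , -0.01389742, -0.00370391]), 'gripper_force': 0.0, 'width': 1.0044585238842492}
top 551.2345868199094 -0.06431387032005342 [0.156 0.024 1.077] [ 0.24 -0.01 -0.97]
scene 516.2787451099535 -0.005404795074122514 [0.93  0.077 0.99 ] [-0.5  -0.06 -0.86]
```

View pics/top0.png

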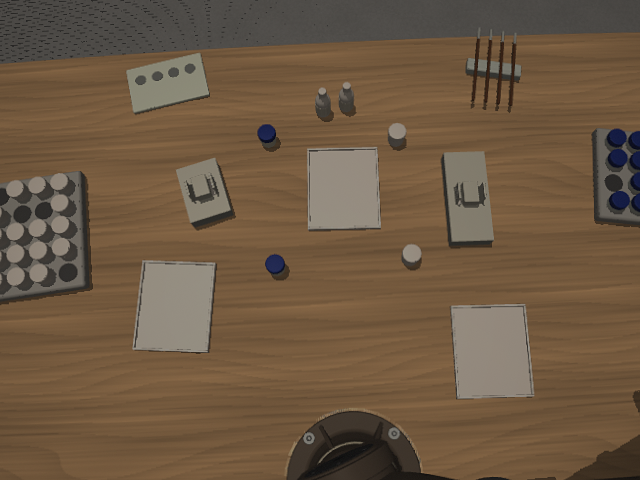

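View pics/scene0.png

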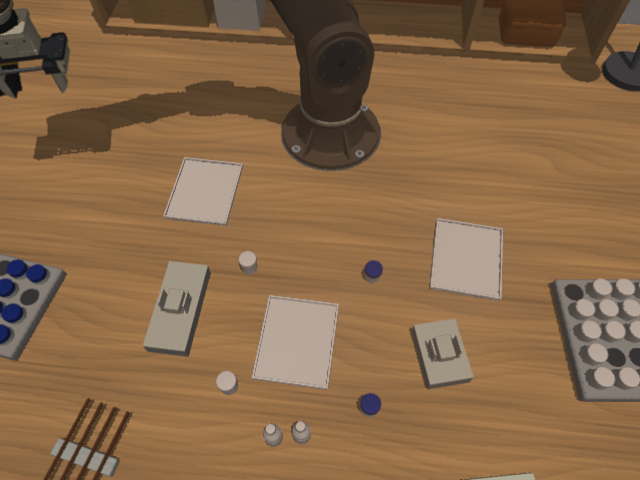

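Top view: the box candidates are the short one at (204,191) and the long one at (468,197). The tray candidates are (343,188), (174,307) and (492,351). I choose the short box at (204,191) and provisionally the tray at (343,188), which looks farthest from the base. Next I measure and check a crop.

Run:
```python
from h import *
im=cv2.imread("pics/top0.png");d=np.load("top0.npy");c,T=cam("top")
v,u=np.mgrid[:480,:640];uv=np.c_[u.ravel(),v.ravel()]
P=pts(c,T,uv,d.ravel()).reshape(480,640,3);ok=d>0
def rect(m,n):
    p=P[m][:,:2]; (a,b),(w,h),g=cv2.minAreaRect(p.astype(np.float32)*1000)
    if w<h: w,h,g=h,w,g+90
    print(n,m.sum(),np.round([a,b,w,h,g],1),"z",np.median(P[m][:,2]).round(4))
print("desk",np.median(P[380:400,250:270,2]))
for n,(x,y) in dict(short=(204,191),long=(468,197)).items():
    w=ok&(abs(u-x)<45)&(abs(v-y)<60)
    rect(w&(P[...,2]>.024)&(P[...,2]<.042),n+" plate")
    rect(w&(P[...,2]>.05)&(P[...,2]<.09),n+" tabs")
g=cv2.cvtColor(im,cv2.COLOR_BGR2HSV)
for x,y in((343,188),(174,307),(492,351)):
    m=((g[...,1]<60)&(g[...,2]>110)&(abs(u-x)<60)&(abs(v-y)<60)).astype(np.uint8)
    k=max(cv2.findContours(m,0,1)[0],key=cv2.contourArea).reshape(-1,2)
    q=onplane(c,T,k,.010)[:,:2]
    (a,b),(w,h),t=cv2.minAreaRect(q.astype(np.float32)*1000)
    if w<h:w,h,t=h,w,t+90
    print("tray",(x,y),np.round([a,b,w,h,t],1),"dist",np.hypot(a,b).round())
cv2.imwrite("pics/crop.png",cv2.resize(im[130:250,140:300],None,fx=5,fy=5,interpolation=cv2.INTER_CUBIC))
```

```text
desk -0.0001685617515544413
short plate 1806 [571.1 272.4 125.5  83.8  15.7] z 0.0342
short tabs 429 [570.3 271.9  55.5  44.6 111. ] z 0.0582
long plate 3270 [ 529.9 -261.7  194.2   87.4  178.8] z 0.0338
long tabs 496 [ 528.9 -261.3   55.8   45.7   88.2] z 0.0578
tray (343, 188) [569.6 -12.5 177.4 147.5 178.1] dist 570.0
tray (174, 307) [342.4 333.6 178.1 147.8 175.1] dist 478.0
tray (492, 351) [ 221.  -279.3  178.   147.7  178.2] dist 356.0
```

View pics/crop.png

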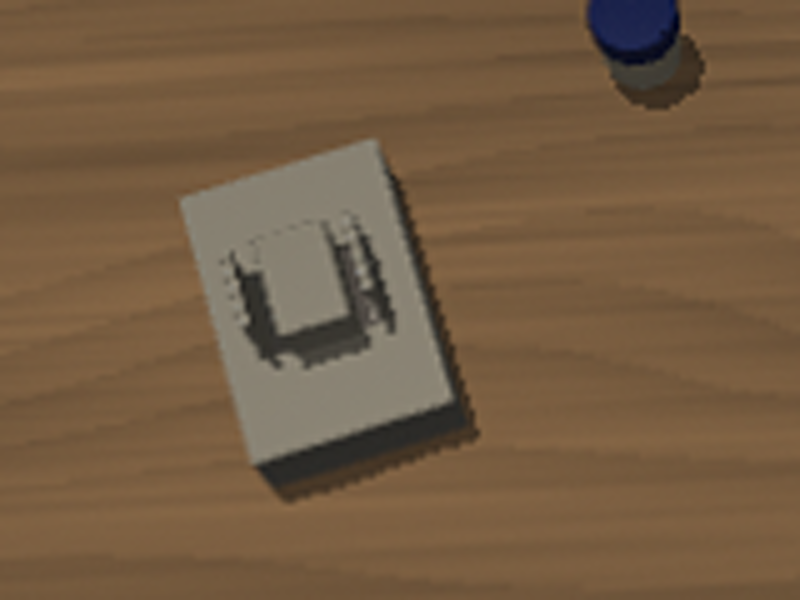

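The crop confirms a 125x84 mm plate with two tabs, so this is the short box, centred at (0.571,0.272). The farthest tray is at (0.570,-0.012). Now I move above the box.

Emit:
move_arm(series=[[0.027, 0.058, 0.006, 0, 0, 0], [0.054, 0.117, 0.012, 0, 0, 0], [0.082, 0.175, 0.018, 0, 0, 0], [0.109, 0.234, 0.024, 0, 0, 0], [0.136, 0.292, 0.03, 0, 0, 0]], claw=1)

```text
clock: 0.6
position: [0.2665, -0.382, 0.2491]
ee_rot: [-3.114, -0.416, 0.001]
force: [0.6, -1.4, -0.6]
width: 1.001
gripper_force: 0.0
```

Emit:
move_arm(series=[[0.027, 0.058, 0, 0, 0, 0], [0.054, 0.117, 0, 0, 0, 0], [0.082, 0.175, 0, 0, 0, 0], [0.109, 0.234, 0, 0, 0, 0], [0.136, 0.292, 0, 0, 0, 0]])

```text
clock: 1.1
position: [0.3684, -0.1631, 0.2493]
ee_rot: [3.114, 0.416, 0.0]
force: [0.4, -0.7, -0.1]
width: 1.002
gripper_force: 0.0
```

Emit:
move_arm(series=[[0.027, 0.058, 0, 0, 0, 0], [0.054, 0.117, 0, 0, 0, 0], [0.082, 0.175, 0, 0, 0, 0], [0.109, 0.234, 0, 0, 0, 0], [0.136, 0.292, 0, 0, 0, 0]])

```text
clock: 1.6
position: [0.4704, 0.0557, 0.2492]
ee_rot: [3.114, 0.416, -0.0]
force: [0.8, -0.7, 1.8]
width: 0.998
gripper_force: 0.0
```

Emit:
move_arm(series=[[0.027, 0.058, 0, 0, 0, 0], [0.054, 0.117, 0, 0, 0, 0], [0.082, 0.175, 0, 0, 0, 0], [0.109, 0.234, 0, 0, 0, 0], [0.136, 0.292, 0, 0, 0, 0], [0.136, 0.292, 0, 0, 0, 0]])

```text
schema error: expected 1 to 5 rows
```

Emit:
move_arm(series=[[0.027, 0.058, 0, 0, 0, 0], [0.054, 0.117, 0, 0, 0, 0], [0.082, 0.175, 0, 0, 0, 0], [0.109, 0.234, 0, 0, 0, 0], [0.134, 0.288, 0, 0, 0, 0]])

```text
clock: 2.1
position: [0.5711, 0.272, 0.2486]
ee_rot: [3.114, 0.416, -0.001]
force: [0.5, -0.5, 0.9]
width: 0.998
gripper_force: 0.0
```

Emit:
move_arm(series=[[0, 0, 0, 0, 0, 0], [0, 0, 0, 0, 0, 0]])

```text
clock: 2.3
position: [0.5702, 0.2709, 0.2482]
ee_rot: [3.113, 0.419, -0.003]
force: [0.0, -0.7, -0.0]
width: 1.0
gripper_force: 0.0
```

Run:
```python
from h import *
st=readout.observe();im,d=get_image("wrist");cv2.imwrite("pics/w1.png",im[...,::-1]);np.save("w1.npy",d)
c,T=cam("wrist",st)
v,u=np.mgrid[:480,:640];uv=np.c_[u.ravel(),v.ravel()]
P=pts(c,T,uv,d.ravel()).reshape(480,640,3)
w=(d>0)&(np.hypot(P[...,0]-.571,P[...,1]-.272)<.09)
Rm=R.from_rotvec(st["ee_rot"]).as_matrix()
print(st["position"],"closing yaw",np.degrees(np.arctan2(Rm[1,1],Rm[0,1]))%180,"tilt z",Rm[:,2])
for n,a,b in(("plate",.028,.040),("tabs",.06,.075),("all",.02,.09)):
    m=w&(P[...,2]>a)&(P[...,2]<b)
    m=cv2.morphologyEx(m.astype(np.uint8),cv2.MORPH_OPEN,np.ones((3,3)))>0
    (x,y),(p,q),g=cv2.minAreaRect(P[m][:,:2].astype(np.float32)*1000)
    if p<q:p,q,g=q,p,g+90
    print(n,m.sum(),np.round([x,y,p,q,g],1),"z",np.percentile(P[m][:,2],[2,50,98]).round(4))
```

```text
[0.57015622 0.27087627 0.24820043] closing yaw 105.33856492352955 tilt z [-1.72999590e-03 -4.13937361e-04 -9.99998418e-01]
plate 7636 [571.  270.4 120.   84.1  15.3] z [0.0323 0.0339 0.0355]
tabs 374 [571.8 270.6  55.3  33.4 105.3] z [0.0604 0.0655 0.0672]
all 9951 [571.2 270.5 120.5  84.1  15.3] z [0.0319 0.0341 0.0655]
```

View pics/w1.png

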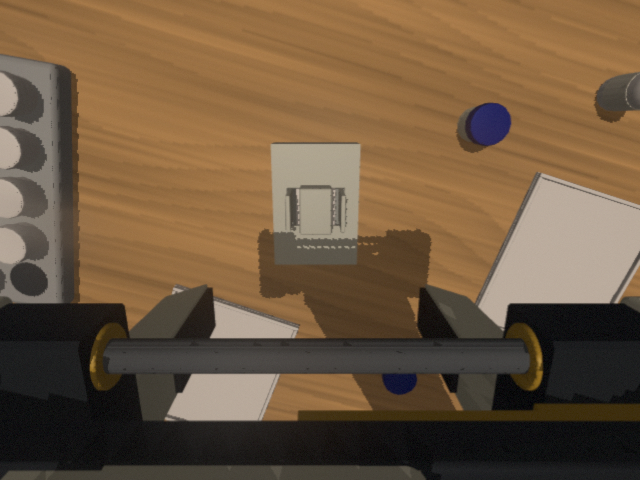

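The wrist view shows the short box at (316,203) between the fingers. Its centre is (0.571,0.2705) with yaw 15.3°, already aligned with the closing axis. I descend until the TCP is at about 0.040.

Emit:
move_arm(series=[[0.001, 0, -0.05, 0, 0, 0], [0.001, 0, -0.11, 0, 0, 0], [0.001, 0, -0.17, 0, 0, 0], [0.001, 0, -0.21, 0, 0, 0], [0.001, 0, -0.23, 0, 0, 0]])

```text
clock: 2.85
position: [0.5702, 0.2667, 0.0741]
ee_rot: [3.112, 0.412, -0.006]
force: [-0.3, -0.9, -0.1]
width: 0.999
gripper_force: 0.0
```

Emit:
move_arm(series=[[0, 0, -0.02, 0, 0, 0], [0, 0, -0.035, 0, 0, 0], [0, 0, -0.047, 0, 0, 0], [0, 0, -0.047, 0, 0, 0], [0, 0, -0.047, 0, 0, 0]])

```text
clock: 3.35
position: [0.5717, 0.2703, 0.0421]
ee_rot: [-3.114, -0.416, -0.001]
force: [-0.6, 0.2, 0.3]
width: 0.999
gripper_force: 0.0
```

Emit:
move_arm(series=[[0, 0, 0, 0, 0, 0], [0, 0, 0, 0, 0, 0], [0, 0, 0, 0, 0, 0], [0, 0, 0, 0, 0, 0], [0, 0, 0, 0, 0, 0]], claw=-1, squeeze=25)

```text
clock: 3.85
position: [0.5714, 0.27, 0.0416]
ee_rot: [-3.114, -0.416, -0.0]
force: [0.2, 0.1, -0.2]
width: 0.617
gripper_force: 0.0
```

Emit:
move_arm(series=[[0, 0, 0, 0, 0, 0], [0, 0, 0, 0, 0, 0], [0, 0, 0, 0, 0, 0], [0, 0, 0, 0, 0, 0], [0, 0, 0, 0, 0, 0]])

```text
clock: 4.35
position: [0.5714, 0.2703, 0.0419]
ee_rot: [-3.114, -0.416, -0.001]
force: [-2.3, -0.8, 5.0]
width: 0.42
gripper_force: 25.0
```

The opening is about 39 mm at 25 N, so the tabs are fully in. I lift slowly.

Emit:
move_arm(series=[[0, 0, 0.005, 0, 0, 0], [0, 0, 0.011, 0, 0, 0], [0, 0, 0.018, 0, 0, 0], [0, 0, 0.025, 0, 0, 0], [0, 0, 0.025, 0, 0, 0]])

```text
clock: 4.85
position: [0.5721, 0.2698, 0.0612]
ee_rot: [3.114, 0.415, 0.002]
force: [-0.1, 0.6, -0.5]
width: 0.423
gripper_force: 25.0
```

Run:
```python
from h import *
st=readout.observe();print(st["position"],st["width"],st["gripper_force"],st["force"])
im,d=get_image("scene");cv2.imwrite("pics/s1.png",cv2.resize(im[270:410,360:520,::-1],None,fx=4,fy=4))
```

```text
[0.57208862 0.26980177 0.06122795] 0.42257705396940826 24.99012440443039 [-0.10421218  0.58478714 -0.51568578]
```

View pics/s1.png

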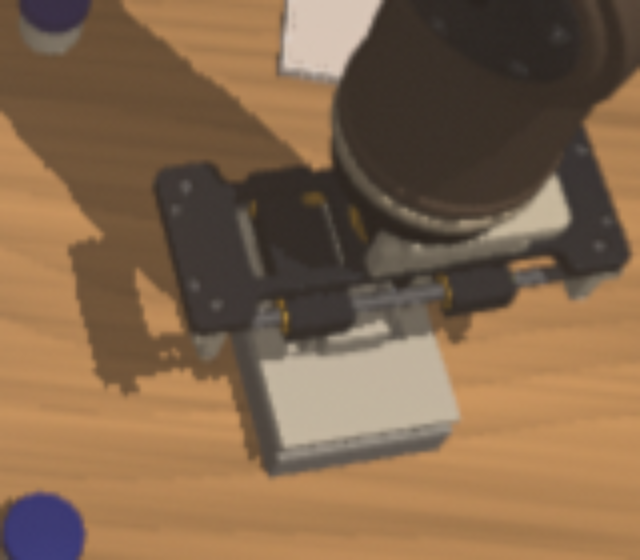

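The cover is rising with a seam at (350,450) in the crop, and the box is still on the desk with no load on the wrist. I lift clear and carry it over.

Emit:
move_arm(series=[[0, 0, 0.02, 0, 0, 0], [0, 0, 0.05, 0, 0, 0], [0, 0, 0.08, 0, 0, 0], [0, 0, 0.11, 0, 0, 0], [0, 0, 0.13, 0, 0, 0]])

```text
clock: 5.4
position: [0.5719, 0.2703, 0.1603]
ee_rot: [-3.113, -0.416, -0.003]
force: [-0.7, -0.1, -0.9]
width: 0.419
gripper_force: 25.0
```

Emit:
move_arm(series=[[0, -0.04, 0, 0, 0, -0.03], [0, -0.08, 0, 0, 0, -0.08], [0, -0.12, 0, 0, 0, -0.13], [0, -0.16, 0, 0, 0, -0.17], [0, -0.2, 0, 0, 0, -0.21]])

```text
clock: 5.9
position: [0.5712, 0.1186, 0.1582]
ee_rot: [3.141, 0.069, 0.0]
force: [0.7, 0.3, -1.0]
width: 0.421
gripper_force: 25.0
```

Emit:
move_arm(series=[[0, -0.04, 0, 0, 0, -0.03], [-0.001, -0.08, 0, 0, 0, -0.06], [-0.001, -0.12, 0, 0, 0, -0.077], [-0.002, -0.155, 0, 0, 0, -0.077], [-0.002, -0.177, 0, 0, 0, -0.077]])

```text
clock: 6.4
position: [0.5696, -0.0157, 0.158]
ee_rot: [3.14, -0.058, -0.001]
force: [0.8, 0.5, -1.5]
width: 0.415
gripper_force: 25.0
```

Emit:
move_arm(series=[[0, 0, 0, 0, 0, 0], [0, 0, 0, 0, 0, 0]])

```text
clock: 6.6
position: [0.5699, -0.0124, 0.158]
ee_rot: [-3.141, 0.055, -0.0]
force: [1.0, 0.6, -0.7]
width: 0.423
gripper_force: 25.0
```

Run:
```python
from h import *
st=readout.observe();Rm=R.from_rotvec(st["ee_rot"]).as_matrix()
print(st["position"],"closing yaw",np.degrees(np.arctan2(Rm[1,1],Rm[0,1]))%180,st["width"],st["gripper_force"],st["force"])
im,d=get_image("scene");cv2.imwrite("pics/s2.png",im[...,::-1])
```

```text
[ 0.5698531  -0.01242695  0.15801306] closing yaw 87.97852518370571 0.4227282676107535 24.990281760692596 [ 0.96610519  0.64060461 -0.74613999]
```

View pics/s2.png

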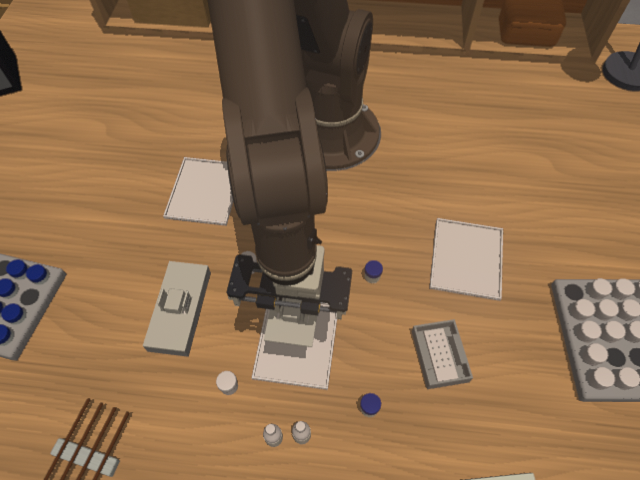

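The cover is held level over the tray at (290,320), and the open box is still in place at (442,354). Contact should come at TCP z of about 0.028.

Emit:
move_arm(series=[[0, 0, -0.03, 0, 0, 0], [0, 0, -0.07, 0, 0, 0], [0, 0, -0.11, 0, 0, 0], [0, 0, -0.14, 0, 0, 0], [0, 0, -0.155, 0, 0, 0]])

```text
clock: 7.15
position: [0.5688, -0.0112, 0.0397]
ee_rot: [-3.141, 0.051, 0.004]
force: [0.3, -0.6, -1.3]
width: 0.419
gripper_force: 25.0
```

Emit:
move_arm(series=[[0, 0, -0.006, 0, 0, 0], [0, 0, -0.012, 0, 0, 0], [0, 0, -0.017, 0, 0, 0], [0, 0, -0.018, 0, 0, 0], [0, 0, -0.018, 0, 0, 0]])

```text
clock: 7.65
position: [0.5702, -0.0129, 0.0284]
ee_rot: [3.141, -0.055, 0.001]
force: [0.1, -0.5, 0.1]
width: 0.418
gripper_force: 25.0
```

Emit:
move_arm(series=[[0, 0, -0.001, 0, 0, 0], [0, 0, -0.002, 0, 0, 0], [0, 0, -0.002, 0, 0, 0]])

```text
clock: 7.95
position: [0.5704, -0.0129, 0.0278]
ee_rot: [3.141, -0.055, 0.002]
force: [-3.1, -0.2, 11.4]
width: 0.421
gripper_force: 25.1
```

The force reading shows contact with the tray floor. I release, then retreat straight up.

Emit:
move_arm(series=[[0, 0, 0, 0, 0, 0], [0, 0, 0, 0, 0, 0], [0, 0, 0, 0, 0, 0], [0, 0, 0, 0, 0, 0], [0, 0, 0, 0, 0, 0]], claw=1)

```text
clock: 8.45
position: [0.57, -0.0129, 0.0265]
ee_rot: [3.141, -0.055, 0.0]
force: [0.1, 0.6, -0.1]
width: 0.81
gripper_force: 0.0
```

Emit:
move_arm(series=[[0, 0, 0, 0, 0, 0], [0, 0, 0, 0, 0, 0], [0, 0, 0, 0, 0, 0], [0, 0, 0, 0, 0, 0]])

```text
clock: 8.85
position: [0.5699, -0.0128, 0.0265]
ee_rot: [3.141, -0.055, -0.0]
force: [-1.0, 0.0, -1.1]
width: 1.001
gripper_force: 0.0
```

Emit:
move_arm(series=[[0, 0, 0.02, 0, 0, 0], [0, 0, 0.06, 0, 0, 0], [0, 0, 0.11, 0, 0, 0], [0, 0, 0.16, 0, 0, 0], [0, 0, 0.2, 0, 0, 0]])

```text
clock: 9.35
position: [0.5703, -0.0125, 0.1799]
ee_rot: [-3.141, 0.054, -0.004]
force: [0.8, -1.4, -0.3]
width: 0.998
gripper_force: 0.0
```

Emit:
move_arm(series=[[0, 0, 0.05, 0, 0, 0], [0, 0, 0.1, 0, 0, 0], [0, 0, 0.1, 0, 0, 0], [0, 0, 0.1, 0, 0, 0]])

```text
clock: 9.75
position: [0.5702, -0.0127, 0.2532]
ee_rot: [3.141, -0.055, 0.004]
force: [0.6, -0.7, -0.6]
width: 0.997
gripper_force: 0.0
```

Run:
```python
from h import *
st=readout.observe();im,d=get_image("wrist");cv2.imwrite("pics/w2.png",im[...,::-1])
c,T=cam("wrist",st)
v,u=np.mgrid[:480,:640];uv=np.c_[u.ravel(),v.ravel()]
P=pts(c,T,uv,d.ravel()).reshape(480,640,3)
w=(d>0)&(np.hypot(P[...,0]-.57,P[...,1]+.0125)<.08)
for n,a,b in(("plate",.014,.026),("tabs",.045,.06)):
    m=w&(P[...,2]>a)&(P[...,2]<b);m=cv2.morphologyEx(m.astype(np.uint8),cv2.MORPH_OPEN,np.ones((3,3)))>0
    (x,y),(p,q),g=cv2.minAreaRect(P[m][:,:2].astype(np.float32)*1000)
    print(n,m.sum(),np.round([x,y,p,q,g],1),"z",np.percentile(P[m][:,2],[2,50,98]).round(4))
```

```text
plate 6962 [570.7 -14.1  84.1 119.5  88. ] z [0.0182 0.0198 0.0214]
tabs 345 [570.9 -14.   55.4  33.8  88. ] z [0.0459 0.0515 0.0531]
```

View pics/w2.png

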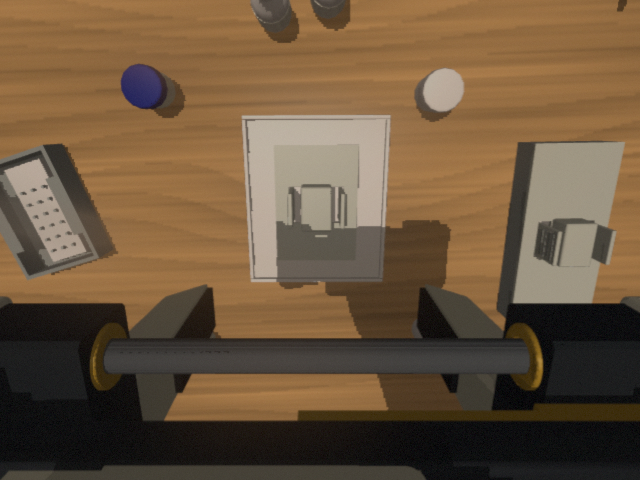

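The cover lies flat and centred in the tray at (316,203), with its plate top at 0.0198 as expected. The open box stands at (45,212).

```bash
python3 -c "
from cell import ticket
print(ticket.sign_off())"
```

```text
the job is handed in; nothing more can be done
None
```

The shorter box is open and its cover lies flat and lengthwise within about 2 mm of the middle of the farthest tray; the job was handed in at about 10 s on the robot's clock, and the hand-in returned no verdict.

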